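# Pack the lacquered rail post and slide the box cover shut

### The job

Lay the loose red rail post with the gilded tip flat in the open compartment of the dark wooden box with brass trim, setting it down rather than dropping it in. Then slide that box's black cover fully home over it and let go. Leave the cover of the pale wooden box where it is.

Things in the scene. Friction and masses are not known exactly. Their poses are not given: they have to be found in the camera images.
- red_post: Loose red-lacquered square bar lying on the table, 24 x 24 mm, 76 mm long, gilded stepped tip; 80 g. Origin at its middle (12 mm above what it lies on), x along its length towards the tip, z up at the start. Full section from -38 to +29 mm along x, gilt from +14. A black post with the same tip, a bare wooden post and a round brass finial are not wanted; all swap spots on both sides of the boxes.
- dark_box_compartment (a point): Floor centre of the open compartment of the dark wooden box with brass trim, fixed to the table, 262 x 158 mm; it may swap places with the pale box. 6 mm above the table. x runs along the slide to the solid deck (away from the robot), z up. Compartment 119 mm along x, 144 mm along y (134 between the lips); end wall 46 mm, side rails 49 mm above the table; the open cover hides up to 20 mm at +x.
- dark_cover (a joint): Slide of the dark box's black cover, m: 0 = home over the compartment, 0.125 = fully open on the deck; moves along the box's x, friction 1.5 N, stays where left, stops at both ends. Top of cover 45 mm above the table. Brass bar handle at its middle: 12 mm along x, 60 along y, 24 tall; its centre lies at x = 0.0035 + joint value, y = 0, z = 0.051 in the axes of the compartment point.
- pale_cover_handle (a point): Middle of the wooden bar handle, 57 mm above the table, of the other slide box's cover. That box has the same size and shape but is all pale wood, its plywood cover more or less open; this cover must stay as it is.
Things that resemble listed ones, but are neither listed nor needed, are in the scene too. Of the things shaped like the red_post, the red one is meant.

How it is judged:
On the way:
1. the red post lies in the dark box's compartment while the cover is still open (x of red_post in the frame of dark_box_compartment between -0.055 and 0.055 m and y of red_post in the frame of dark_box_compartment between -0.068 and 0.068 m and z of red_post in the frame of dark_box_compartment between 0 and 0.026 m and value of joint dark_cover above 0.08 m), for 0.2 s.
At the end, for the whole second after the job is handed in: The red post lies at rest in the dark box's compartment (centre less than 26 mm above the compartment's floor and within its walls) and the dark box's cover is home to within 12 mm (x of red_post in the frame of dark_box_compartment between -0.055 and 0.055 m and y of red_post in the frame of dark_box_compartment between -0.068 and 0.068 m and z of red_post in the frame of dark_box_compartment between 0 and 0.026 m and value of joint dark_cover below 0.012 m and linear speed of red_post below 0.02 m/s); the robot touches nothing.
It fails at once if the pale box's cover is moved by more than 15 mm (distance of pale_cover_handle from where it was at the start of the episode above 0.015 m).
It fails at once if the red post is dropped: it falls free of the fingers faster than 1.2 m/s (a fall of some 70 mm) (linear speed of red_post above 1.2 m/s and contact force between red_post and the fingers below 0.05 N).
It also fails if it takes over 51 s, if anything falls off the work surface, if the arm or the gripper's body presses on something with over 40 N, if the wrist force passes 120 N, or if a joint passes its speed limit or range.

### The arm

A 6-joint arm with a two-finger parallel gripper is mounted at the origin on the work surface. World frame = base frame: x ahead of the robot, y to its left, z up, the work surface at z = 0. Lengths are in m, angles in rad, forces in N, time in s.
With the tool pointing down it reaches from about 0.4 to 0.825 m from the base axis. Payload 7 kg.
Tool frame: the origin (TCP) lies at the very end of the fingers, on their centre line; the grasp point (between the pads) lies 19 mm behind it; z points along the fingers, y is the direction in which the jaws open and shut (so a half turn about z gives the same grasp; the last joint's range is limited). The gripper opens to 88 mm and grips with 3 to 60 N. Pads are 19 mm wide; open, the fingers measure 130 mm over their backs; the gripper's body (78 mm by 193 mm) begins 47 mm behind the grasp point.
Start: joints at [-0.862, 0.359, 0.012, 0, -1.224, -0.288], TCP at [0.276, -0.616, 0.227] pointing down, gripper open.
Joint ranges: [-3.07, 3.07], [-1.43, 2.12], [-1.02, 1.25], [-3.03, 1.67], [-3.05, -0], [-3.03, 3.03]. Speed limits (rad/s): [2.39, 2.39, 3.01, 3.14, 3.14, 3.14].

### API

Orientations are given as a unit quaternion [w, x, y, z].
In Python, from bench import bot gives the robot as it stands.
- The arm moves only by the shell command python3 -m pendant 'ROWS' [FORCE]. ROWS is JSON, a list that holds one entry, the list of rows, each a list of 7 numbers: the opening in per cent of the stroke, from 0 (shut) to 100 (fully open), then the shift along the tool's x, y, z in mm, then the turn, a rotation vector about the tool's x, y, z in degrees. A call has 1 to 20 rows; each row is the pose to reach, as a shift and turn from the pose commanded when the call began, along the tool's axes at that moment; what a row does not reach only later rows make up. A row lasts 1/10 s, in which the tool goes at most 50 mm and 8.59 degrees, less where a joint would pass 70% of its speed; a pose out of reach is approached as far as the arm can. A call with a gripper value outside its range is refused whole. The fingers move at their own pace and stop on an object; FORCE is the grip in N (left out, the last holds). Time passes only in rows, so rows that repeat a pose let the fingers close. It gives the time, the measured TCP pose, the force and the opening at its end, in the units of the state.
- bot.get_state(): the state, without advancing time (a new reading comes with each control period).
- bot.get_image(name): name is "scene" or "side" or "wrist"; returns a dict with "color" (420x560x3 uint8, red, green, blue), "fx", "fy", "cx", "cy" (pixels), "rvec" (rotation vector, rad) and "tvec" (3), from world to camera coordinates, as OpenCV has them. Camera axes: x right, y down, z forward; pixel columns grow to the right and rows downward; lengths in m; the calibration is good to about 2 mm. The wrist camera is an equidistant fisheye: a pixel r from the principal point sees the ray r / f radians off the axis. A picture is of the moment at which its call begins. There is no depth.
- bot.job_done(): hands the job in, once; it reports no verdict.
Trained networks look in the newest picture that a camera, given by its name, has taken for a name from the list of things; names that differ only in an ending like _2 or _b are one class to them, and where a whole thing is asked for, a point or a joint stands for the part that bears it (a point fixed in the world has none). Each returns a list of dicts, best first, with "conf" (0 to 1); they miss things now and then, are a little off and sometimes report something else, mostly with a low value. They report only what shows in the picture. A call takes as long as a camera call. They do not tell look-alikes from the thing itself.
- bot.spot_in(name, camera): "at" ([x, y, z] in m, in the coordinates of the camera as it stood for that picture, good to about 4 mm: the middle of the surface that is visible of it).
- bot.place_of(name, camera): "at" ([x, y, z] in m, in the coordinates of the camera as it stood for that picture, good to about 4 mm: a listed point, or the origin of a listed thing).
The state is a dict: "time": time; "qpos": joint angles; "joint_velocities": joint speeds; "joint_efforts": joint torques, N m; "tcp_pos": TCP position; "orientation": TCP orientation; "ft_force": force on the tool from outside, world axes, zero at the start; "ft_torque": the same for the moment, N m; "grip_width": finger opening in m.
Only numpy, scipy, OpenCV 4.12 (cv2) and the standard library are available. Lean on these libraries where they do the work, as an engineer would, in place of code of your own. Each camera call takes 0.05 s, during which the arm holds its last target.

## Working session

There is one attempt and no reset: what is moved stays moved. The work goes in short steps, Python scripts to look and compute and a shell command to move; the robot and the scene stay as the last step left them, time stands still between calls to the robot, and variables do not carry over. Pictures are saved under pics/ and viewed, and the job is handed in when it is done.

```bash
ls; mkdir -p pics
cat > h.py <<'E'
import numpy as np,cv2
from bench import bot
def T(im):
    R,_=cv2.Rodrigues(np.array(im["rvec"],float)); return R,np.array(im["tvec"],float).ravel()
def c2w(im,p):
    R,t=T(im); return R.T@(np.array(p)-t)
def pix(im,p,fish=False):
    R,t=T(im); c=R@np.array(p)+t
    if fish:
        th=np.arctan2(np.hypot(c[0],c[1]),c[2]); ph=np.arctan2(c[1],c[0]); return im["cx"]+im["fx"]*th*np.cos(ph),im["cy"]+im["fy"]*th*np.sin(ph)
    return im["cx"]+im["fx"]*c[0]/c[2],im["cy"]+im["fy"]*c[1]/c[2]
def back(im,u,v,z,fish=False):
    R,t=T(im); a=(u-im["cx"])/im["fx"]; b=(v-im["cy"])/im["fy"]
    if fish:
        th=np.hypot(a,b); d=np.array([np.sin(th)*a/th,np.sin(th)*b/th,np.cos(th)])
    else: d=np.array([a,b,1])
    d=R.T@d; o=-R.T@t
    return o+d*(z-o[2])/d[2]
def save(im,name,crop=None,s=1):
    c=im["color"][:,:,::-1]
    if crop: c=c[crop[1]:crop[3],crop[0]:crop[2]]
    cv2.imwrite("pics/"+name,cv2.resize(c,None,fx=s,fy=s,interpolation=cv2.INTER_CUBIC))
E
python3 - <<'E'
from h import *
np.set_printoptions(precision=4,suppress=True)
for cam in ("scene","side"):
    im=bot.get_image(cam); save(im,cam+"0.png",None,1.4)
    for n in ("red_post","dark_box_compartment","dark_cover","pale_cover_handle"):
        for f in ("place_of","spot_in"):
            try:
                for r in getattr(bot,f)(n,cam):
                    w=c2w(im,r["at"]); print(cam,f,n,round(r["conf"],2),w,np.round(pix(im,w)))
            except Exception as e: print(cam,f,n,e)
s=bot.get_state(); print(s["time"],s["tcp_pos"],s["orientation"],s["grip_width"])
E
```

```text
pics
scene place_of red_post 0.78 [ 0.6284 -0.4677  0.0137] [196. 328.]
scene place_of red_post 0.73 [ 0.6896 -0.3556  0.0129] [246. 313.]
scene place_of red_post 0.63 [ 0.5682 -0.3813  0.0133] [207. 291.]
scene spot_in red_post 0.81 [ 0.6336 -0.4733  0.0254] [194. 329.]
scene spot_in red_post 0.73 [ 0.5732 -0.3807  0.0243] [208. 290.]
scene spot_in red_post 0.58 [ 0.697  -0.3589  0.0264] [246. 314.]
scene place_of dark_box_compartment 0.57 [0.5022 0.1638 0.0047] [319. 178.]
scene spot_in dark_box_compartment 0.75 [0.5822 0.147  0.039 ] [336. 185.]
scene place_of dark_cover it knows: dark_box_compartment, pale_cover_handle, red_post
scene spot_in dark_cover 0.59 [0.6271 0.1497 0.0435] [347. 191.]
scene place_of pale_cover_handle 0.62 [ 0.6184 -0.166   0.0579] [277. 244.]
scene spot_in pale_cover_handle 0.61 [ 0.6246 -0.1682  0.049 ] [278. 248.]
side place_of red_post 0.66 [ 0.5682 -0.3801  0.0117] [288. 167.]
side place_of red_post 0.61 [ 0.6888 -0.3528  0.0139] [253. 169.]
side place_of red_post 0.59 [ 0.6262 -0.4695  0.0142] [275. 152.]
side spot_in red_post 0.68 [ 0.5626 -0.3719  0.0185] [290. 167.]
side spot_in red_post 0.48 [ 0.6868 -0.3442  0.0267] [253. 168.]
side place_of dark_box_compartment 0.8 [0.5062 0.1641 0.0043] [289. 295.]
side spot_in dark_box_compartment 0.82 [0.5616 0.1657 0.0387] [266. 285.]
side place_of dark_cover it knows: dark_box_compartment, pale_cover_handle, red_post
side spot_in dark_cover 0.89 [0.6177 0.1515 0.0435] [244. 277.]
side place_of pale_cover_handle 0.77 [ 0.6145 -0.1678  0.0571] [265. 194.]
side spot_in pale_cover_handle 0.9 [ 0.6114 -0.1631  0.0478] [266. 197.]
0.8 [ 0.2757 -0.6161  0.2266] [ 0.     -0.2088  0.9779 -0.    ] 0.0876671706239602
```

View pics/scene0.png

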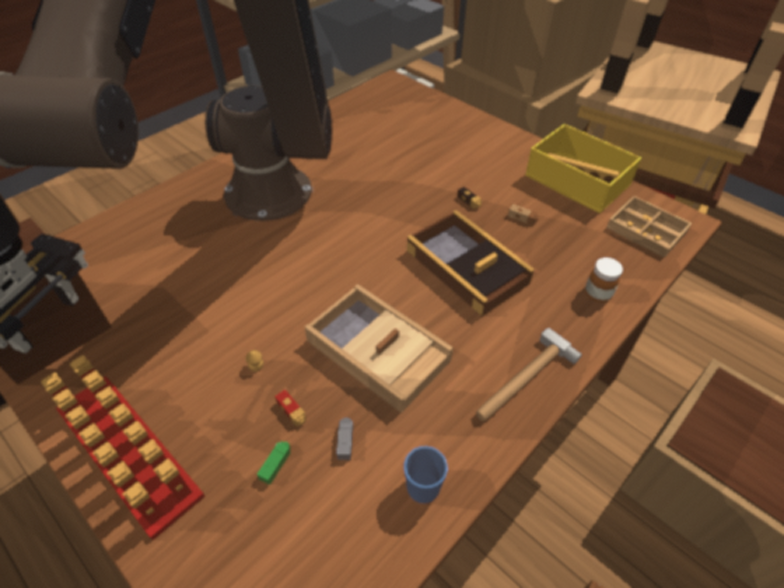

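View pics/side0.png

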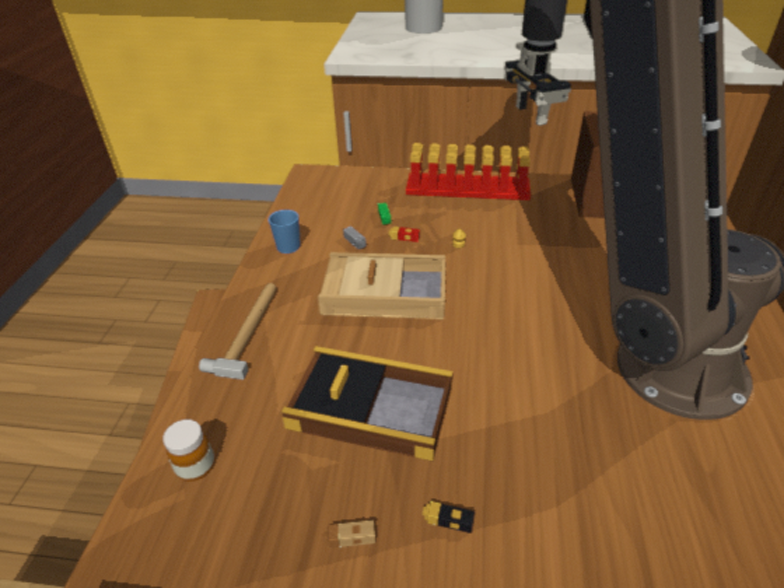

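Run:
```python
from h import *
im=bot.get_image("scene"); save(im,"crop0.png",(150,250,290,360),5)
```

```text
(no output)
```

View pics/crop0.png

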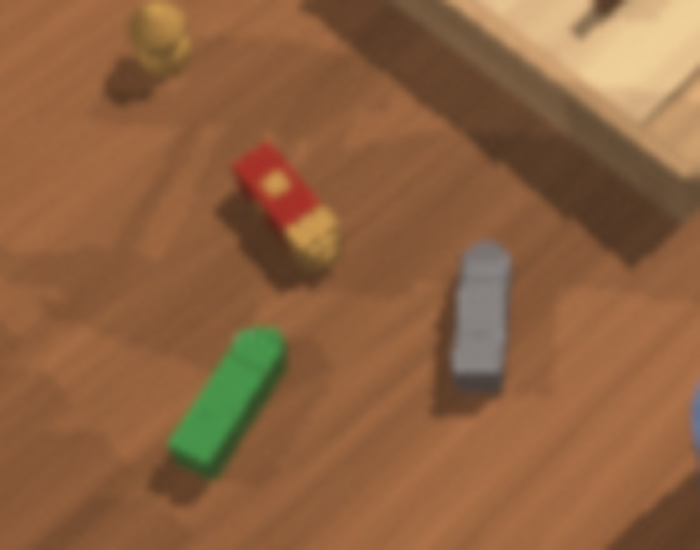

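The scene picture (native px) shows three posts on the right: red with a gilt tip at (207,291), green at (196,328) and grey at (246,313). The black post at (334,141), the wooden one at (372,153) and the finial at (181,257) are elsewhere. Only (207,291) is red with gilt, so that is the one I want, and the crop confirms it. The dark box with brass trim is at (336,185). The pale box is at (270,245), between the post and the dark box.

Next I measure the post's axis and the box's yaw.

Run:
```python
from h import *
np.set_printoptions(precision=4,suppress=True)
for cam,box in (("scene",(190,270,228,310)),("side",(270,155,310,180))):
    im=bot.get_image(cam)
    hsv=cv2.cvtColor(im["color"],cv2.COLOR_RGB2HSV).astype(int)
    x0,y0,x1,y1=box; h=hsv[y0:y1,x0:x1]
    red=((h[...,0]<4)|(h[...,0]>174))&(h[...,1]>150)&(h[...,2]>60)
    gold=(h[...,0]>15)&(h[...,0]<32)&(h[...,1]>110)&(h[...,2]>130)
    for nm,m in (("red",red),("gold",gold)):
        v,u=np.nonzero(m); 
        if len(u)==0: continue
        P=np.array([back(im,a+x0,b+y0,0.02) for a,b in zip(u,v)]); print(cam,nm,len(u),P.mean(0),u.mean()+x0,v.mean()+y0)
im=bot.get_image("scene"); save(im,"crop1.png",(280,140,390,230),7)
im=bot.get_image("side"); save(im,"crop2.png",(200,240,330,335),6)
```

```text
scene red 72 [ 0.5575 -0.3819  0.02  ] 204.38888888888889 287.1666666666667
scene gold 78 [ 0.5935 -0.3841  0.02  ] 212.48717948717947 296.02564102564105
side red 64 [ 0.5548 -0.3701  0.02  ] 291.78125 166.984375
side gold 90 [ 0.5891 -0.3756  0.02  ] 282.0888888888889 165.62222222222223
```

View pics/crop1.png

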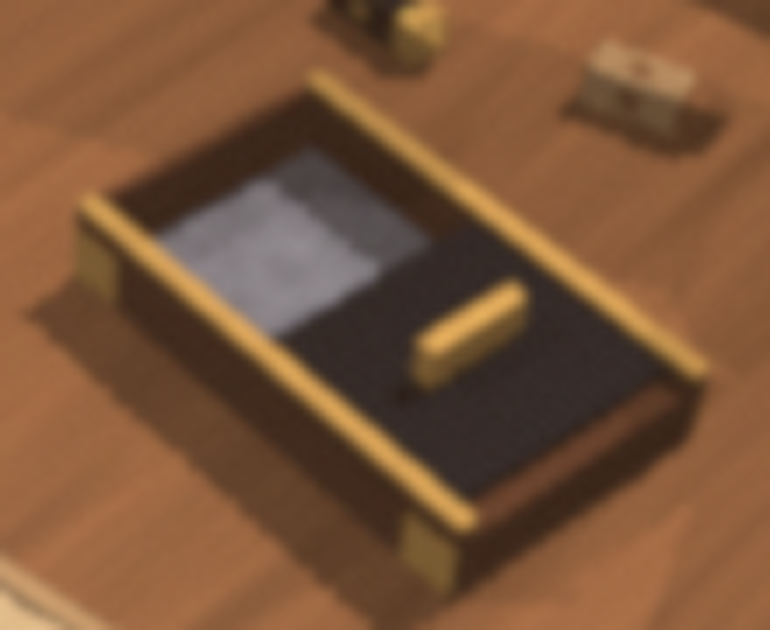

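View pics/crop2.png

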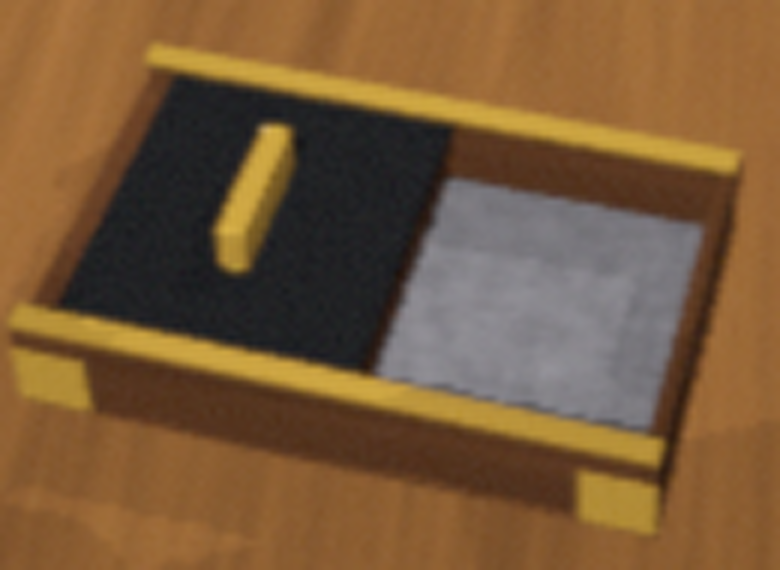

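Run:
```python
from h import *
np.set_printoptions(precision=4,suppress=True)
im=bot.get_image("scene")
f=lambda a,b,z:back(im,280+a/7-.5,140+b/7-.5,z)
g=lambda a,b,z:back(im2,200+a/6-.5,240+b/6-.5,z)
im2=bot.get_image("side")
for nm,q in (("scene",[f(88,200,.049),f(468,522,.049),f(318,75,.049),f(703,372,.049)]),("side",[g(662,450,.049),g(12,318,.049),g(740,162,.049),g(152,55,.049)])):
    q=np.array(q); print(nm,q)
    for a,b in ((0,1),(2,3)):
        d=q[b]-q[a]; print(np.linalg.norm(d),np.degrees(np.arctan2(d[1],d[0])))
    for a,b in ((0,2),(1,3)):
        d=q[b]-q[a]; print(" cross",np.linalg.norm(d),np.degrees(np.arctan2(d[1],d[0])))
    print("centre",q.mean(0))
print("handle top",f(415,345,.069),f(520,290,.069), g(232,228,.069),g(278,130,.069))
```

```text
scene [[0.4309 0.1007 0.049 ]
 [0.6874 0.0636 0.049 ]
 [0.4516 0.2493 0.049 ]
 [0.7098 0.2095 0.049 ]]
0.25919390782077084 -8.232272723833486
0.2612232785487218 -8.762437475787452
 cross 0.15002984063579702 82.03625450537078
 cross 0.147616954632329 81.25730020109579
centre [0.5699 0.1558 0.049 ]
side [[0.4489 0.2463 0.049 ]
 [0.7078 0.2119 0.049 ]
 [0.4269 0.1006 0.049 ]
 [0.6857 0.0646 0.049 ]]
0.2611764774440368 -7.5725227524001175
0.2612411065846025 -7.9163729978960236
 cross 0.14735134103886494 -98.57465839239597
 cross 0.14891786056673384 -98.54105624351592
centre [0.5673 0.1558 0.049 ]
handle top [0.6152 0.1153 0.069 ] [0.6281 0.1763 0.069 ] [0.6253 0.1742 0.069 ] [0.617  0.1206 0.069 ]
```

```bash
cat > go.py <<'E'
import sys
from h import *
from scipy.spatial.transform import Rotation as Ro
def plan(x,y,z,yaw):
    s=bot.get_state(); q=s["orientation"]; R=Ro.from_quat([q[1],q[2],q[3],q[0]]).as_matrix()
    p=np.array(s["tcp_pos"]); d=R.T@(np.array([x,y,z])-p)*1000
    c,n=np.cos(np.radians(yaw)),np.sin(np.radians(yaw))
    Rt=np.array([[c,n,0],[n,-c,0],[0,0,-1]])
    rv=np.degrees(Ro.from_matrix(R.T@Rt).as_rotvec())
    print("t",s["time"],"tcp",np.round(p,4),"xyaw",np.degrees(np.arctan2(R[1,0],R[0,0])).round(2),"grip",round(s["grip_width"],4),"F",np.round(s["ft_force"],1))
    print("shift mm",d.round(1),"turn",rv.round(2))
if __name__=="__main__": plan(*map(float,sys.argv[1:5]))
E
python3 go.py 0.568 -0.380 0.16 174
```

```text
t 1.15 tcp [ 0.2757 -0.6161  0.2266] xyaw -155.89 grip 0.0877 F [-0.  -0.3  0.3]
shift mm [-363.3   96.1   66.6] turn [-0.    0.   30.11]
```

```bash
python3 -m pendant '[[[80,-45,12,8,0,0,4],[80,-90,24,16,0,0,8],[80,-136,36,25,0,0,12],[80,-182,48,33,0,0,16],[80,-227,60,42,0,0,20],[80,-273,72,50,0,0,24],[80,-318,84,58,0,0,28],[80,-363,96,67,0,0,30],[80,-363,96,67,0,0,30],[80,-363,96,67,0,0,30]]]'
python3 - <<'E'
from h import *
np.set_printoptions(precision=4,suppress=True)
im=bot.get_image("wrist"); save(im,"w1.png",None,1.4)
for f in ("place_of","spot_in"):
    for r in getattr(bot,f)("red_post","wrist"):
        w=c2w(im,r["at"]); print(f,round(r["conf"],2),w,np.round(pix(im,w,True)))
E
python3 go.py 0.568 -0.380 0.16 174
```

```text
time: 2.15
tcp_pos: [0.5686, -0.379, 0.1589]
orientation: [-0.001, 0.05, 0.999, 0.0]
ft_force: [-0.8, -0.1, 0.1]
grip_width: 0.07
place_of 0.64 [ 0.568  -0.3846  0.0143] [276. 193.]
place_of 0.63 [ 0.6864 -0.3539  0.0105] [316. 296.]
spot_in 0.92 [ 0.6188 -0.4447  0.0209] [221. 251.]
spot_in 0.77 [ 0.6882 -0.3559  0.0243] [315. 305.]
spot_in 0.63 [ 0.5652 -0.3821  0.0265] [278. 193.]
t 2.3 tcp [ 0.5673 -0.3809  0.1599] xyaw 174.07 grip 0.0702 F [-0.9 -0.4 -0.6]
shift mm [-0.6  1.  -0.1] turn [-0.01  0.01  0.07]
```

View pics/w1.png

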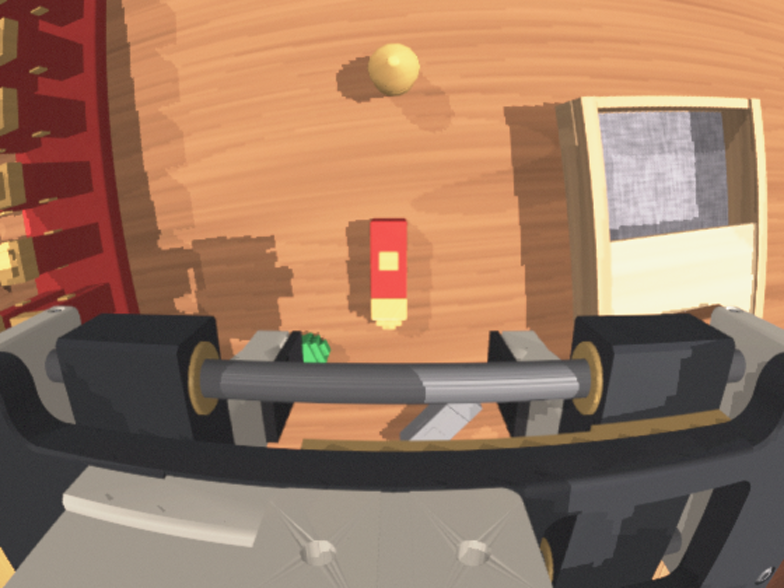

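Run:
```python
from h import *
np.set_printoptions(precision=4,suppress=True)
im=bot.get_image("wrist")
P=np.array([back(im,a/1.4-.5,b/1.4-.5,.024,True) for a,b in ((371,224),(407,224),(371,297),(407,297),(371,318),(406,318))]); print(P)
for a,b in ((0,4),(1,5)): d=P[b]-P[a]; print(np.linalg.norm(d),np.degrees(np.arctan2(d[1],d[0])))
print(P[[0,1]].mean(0),P[[4,5]].mean(0),np.linalg.norm(P[0]-P[1]))
```

```text
[[ 0.5324 -0.3932  0.024 ]
 [ 0.5349 -0.37    0.024 ]
 [ 0.5811 -0.3989  0.024 ]
 [ 0.5837 -0.3749  0.024 ]
 [ 0.5959 -0.4006  0.024 ]
 [ 0.5983 -0.377   0.024 ]]
0.06388475326566762 -6.696787099164042
0.06383201455006962 -6.268912019463311
[ 0.5337 -0.3816  0.024 ] [ 0.5971 -0.3888  0.024 ] 0.023298112176740944
```

```bash
python3 go.py 0.568 -0.385 0.004 173.6
```

```text
t 2.35 tcp [ 0.5672 -0.3811  0.16  ] xyaw 174.05 grip 0.07 F [-0.9  0.3  0.1]
shift mm [ -1.1  -3.8 156. ] turn [-0.01  0.03  0.45]
```

```bash
python3 -m pendant '[[[80,-1,-4,40,0,0,0.5],[80,-1,-4,80,0,0,0.5],[80,-1,-4,115,0,0,0.5],[80,-1,-4,135,0,0,0.5],[80,-1,-4,148,0,0,0.5],[80,-1,-4,155,0,0,0.5],[80,-1,-4,155,0,0,0.5],[20,-1,-4,155,0,0,0.5],[10,-1,-4,155,0,0,0.5],[5,-1,-4,155,0,0,0.5],[5,-1,-4,155,0,0,0.5],[5,-1,-4,155,0,0,0.5],[5,-1,-4,155,0,0,0.5],[5,-1,-4,155,0,0,0.5],[5,-1,-4,155,0,0,0.5]]]' 25
python3 - <<'E'
from h import *
im=bot.get_image("wrist"); save(im,"w2.png",None,1)
E
python3 go.py 0.568 -0.385 0.18 173.6
```

```text
time: 3.85
tcp_pos: [0.5684, -0.3842, 0.0046]
orientation: [-0.0, 0.056, 0.998, 0.0]
ft_force: [-0.3, 0.4, 1.9]
grip_width: 0.0237
t 3.9 tcp [ 0.5685 -0.3842  0.0046] xyaw 173.61 grip 0.0235 F [-0.5  0.4  1.1]
shift mm [   0.4   -0.8 -175.4] turn [0.   0.   0.01]
```

View pics/w2.png

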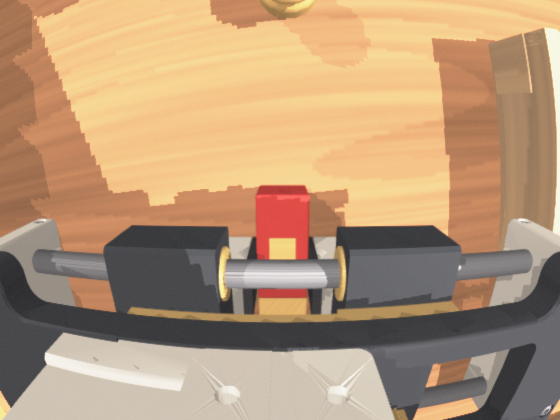

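Gripped at 24 mm across the middle of the post. Next I lift and carry it.

```bash
python3 -m pendant '[[[5,0,0,-20,0,0,0],[5,0,0,-50,0,0,0],[5,0,0,-95,0,0,0],[5,0,0,-135,0,0,0],[5,0,0,-150,0,0,0],[5,0,0,-150,0,0,0]]]'
python3 go.py 0.494 0.1655 0.15 171.8
```

```text
time: 4.5
tcp_pos: [0.5697, -0.3849, 0.1577]
orientation: [0.002, 0.056, 0.998, -0.001]
ft_force: [-0.0, 0.5, -1.4]
grip_width: 0.0239
t 4.5 tcp [ 0.5697 -0.3849  0.1577] xyaw 173.62 grip 0.0239 F [-0.   0.5 -1.4]
shift mm [136.5 538.6   6.3] turn [-0.08  0.29  1.82]
```

```bash
python3 -m pendant '[[[5,5,20,0,0,0,0],[5,15,60,0,0,0,0.5],[5,26,105,0,0,0,1],[5,38,150,0,0,0,1],[5,49,195,0,0,0,1.5],[5,60,240,0,0,0,1.8],[5,72,285,0,0,0,1.8],[5,83,330,0,0,0,1.8],[5,94,375,0,0,0,1.8],[5,106,420,0,0,0,1.8],[5,117,465,0,0,0,1.8],[5,128,505,0,0,0,1.8],[5,134,530,3,0,0,1.8],[5,135,538,4,0,0,1.8],[5,135,538,4,0,0,1.8],[5,135,538,4,0,0,1.8],[5,135,538,4,0,0,1.8]]]'
python3 - <<'E'
from h import *
np.set_printoptions(precision=4,suppress=True)
im=bot.get_image("wrist"); save(im,"w3.png",None,1.4)
for cam in ("wrist","side"):
  if cam=="side": im=bot.get_image("side"); save(im,"s3.png",(180,180,400,360),3)
  for r in bot.place_of("dark_box_compartment",cam):
        w=c2w(im,r["at"]); print(cam,round(r["conf"],2),w)
E
python3 go.py 0.494 0.1655 0.01 171.8
```

```text
time: 6.2
tcp_pos: [0.494, 0.1642, 0.1502]
orientation: [-0.0, 0.072, 0.997, -0.0]
ft_force: [-0.3, -0.0, -1.0]
grip_width: 0.0238
side 0.98 [0.5051 0.164  0.0068]
t 6.4 tcp [0.4943 0.1646 0.1506] xyaw 171.74 grip 0.0236 F [-0.6  1.3 -0.5]
shift mm [  0.4   0.8 140.6] turn [ 0.01  0.01 -0.06]
```

View pics/w3.png

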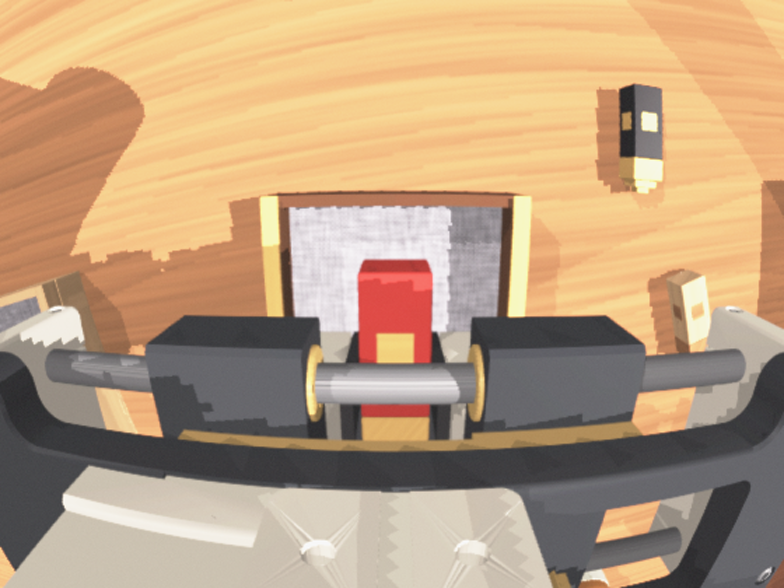

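View pics/s3.png

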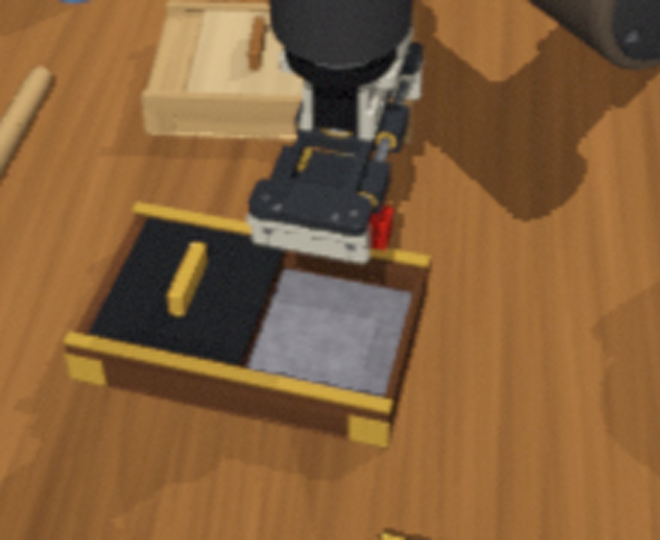

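The wrist view shows the post parallel to the rails. Its middle is at column 395, between the rails at 270 and 520, and the compartment below is clear. Next I lower it.

```bash
python3 -m pendant '[[[5,0,0,30,0,0,0],[5,0,0,65,0,0,0],[5,0,0,95,0,0,0],[5,0,0,115,0,0,0],[5,0,0,128,0,0,0],[5,0,0,134,0,0,0],[5,0,0,137,0,0,0],[5,0,0,139,0,0,0],[5,0,0,140,0,0,0],[5,0,0,140,0,0,0]]]'
python3 go.py 0.494 0.1655 0.0105 171.8
```

```text
time: 7.4
tcp_pos: [0.4944, 0.1656, 0.0111]
orientation: [0.0, 0.071, 0.997, 0.0]
ft_force: [-0.1, 0.1, 0.5]
grip_width: 0.024
t 7.4 tcp [0.4944 0.1656 0.0111] xyaw 171.81 grip 0.024 F [-0.1  0.1  0.5]
shift mm [ 0.4 -0.2  0.6] turn [0.04 0.04 0.01]
```

```bash
python3 -m pendant '[[[5,0,0,0.5,0,0,0],[35,0,0,0.5,0,0,0],[55,0,0,0.5,0,0,0],[55,0,0,0.5,0,0,0],[55,0,0,0.5,0,0,0],[55,0,0,0.5,0,0,0],[55,0,0,-20,0,0,0],[55,0,0,-50,0,0,0],[55,0,0,-90,0,0,0],[55,0,0,-110,0,0,0],[55,0,0,-110,0,0,0]]]'
python3 - <<'E'
from h import *
np.set_printoptions(precision=4,suppress=True)
im=bot.get_image("wrist"); save(im,"w4.png",None,1.4)
im=bot.get_image("side"); save(im,"s4.png",(180,180,400,360),3)
for n in ("dark_box_compartment","red_post"):
  for r in bot.place_of(n,"side"):
        w=c2w(im,r["at"]); print(n,round(r["conf"],2),w)
E
python3 go.py 0.68 0.1385 0.12 171.8
```

```text
time: 8.5
tcp_pos: [0.4959, 0.1665, 0.124]
orientation: [0.002, 0.071, 0.997, 0.002]
ft_force: [0.3, 0.0, 0.4]
grip_width: 0.0482
dark_box_compartment 0.64 [0.5034 0.1624 0.0019]
red_post 0.65 [0.4926 0.1687 0.0181]
t 8.7 tcp [0.4935 0.165  0.1196] xyaw 171.79 grip 0.048 F [ 0.3 -0.3 -1.3]
shift mm [-188.4    0.4   -0.6] turn [-0.06 -0.07 -0.01]
```

View pics/w4.png

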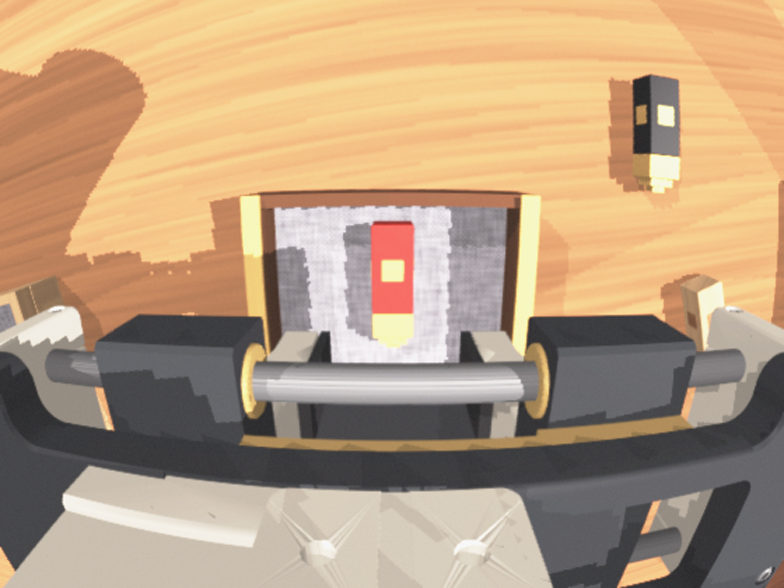

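View pics/s4.png

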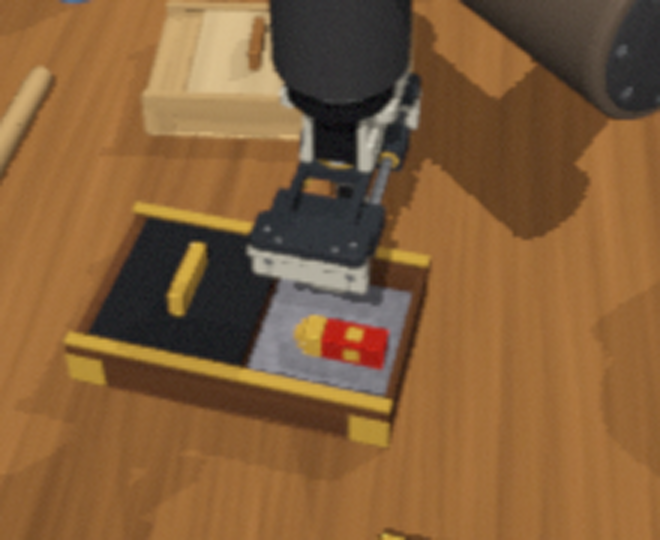

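The post is flat in the compartment at about (0.494, 0.166), with the cover still open. Next I shut the fingers and go behind the handle.

```bash
python3 -m pendant '[[[0,-30,0,0,0,0,0],[0,-75,0,0,0,0,0],[0,-120,0,0,0,0,0],[0,-155,0,0,0,0,0],[0,-165,0,0,0,0,0],[0,-165,0,10,0,0,0],[0,-165,0,35,0,0,0],[0,-165,0,58,0,0,0],[0,-165,0,65,0,0,0],[0,-165,0,65,0,0,0],[0,-165,0,65,0,0,0]]]'
python3 - <<'E'
from h import *
im=bot.get_image("side"); save(im,"s5.png",(180,180,400,360),3)
E
python3 go.py 0.523 0.161 0.054 171.8
```

```text
time: 9.8
tcp_pos: [0.6574, 0.1423, 0.0563]
orientation: [0.0, 0.071, 0.997, 0.0]
ft_force: [-0.2, -0.1, 1.1]
grip_width: 0.0006
t 9.85 tcp [0.6578 0.1424 0.0567] xyaw 171.85 grip 0.0005 F [-0.2  0.5  0.1]
shift mm [136.1  -0.7   2.6] turn [0.04 0.08 0.05]
```

View pics/s5.png

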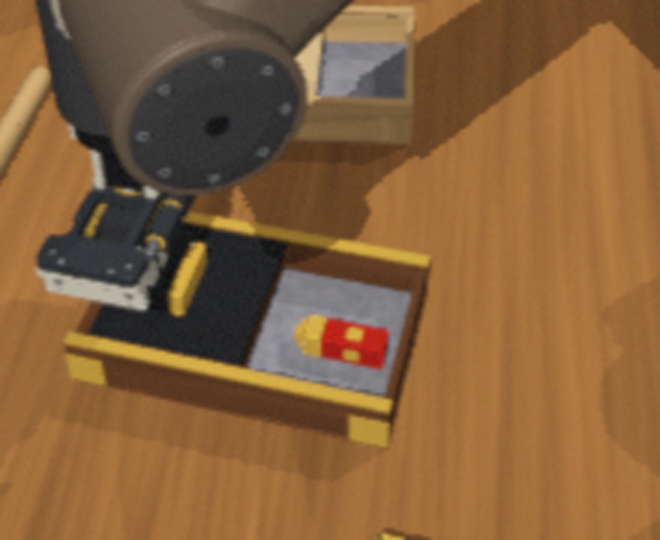

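The fingers are behind the handle (far side), above the cover. Next I push towards home.

```bash
python3 -m pendant '[[[0,6,0,2,0,0,0],[0,12,0,2,0,0,0],[0,18,0,2,0,0,0],[0,26,0,2,0,0,0],[0,36,0,2,0,0,0],[0,46,0,2,0,0,0],[0,56,0,2,0,0,0],[0,66,0,2,0,0,0],[0,76,0,2,0,0,0],[0,86,0,2,0,0,0],[0,96,0,2,0,0,0],[0,104,0,2,0,0,0],[0,110,0,2,0,0,0],[0,115,0,2,0,0,0],[0,119,0,2,0,0,0],[0,122,0,2,0,0,0],[0,124,0,2,0,0,0],[0,124,0,2,0,0,0]]]'
python3 - <<'E'
from h import *
im=bot.get_image("side"); save(im,"s6.png",(180,180,400,360),3)
E
python3 go.py 0.523 0.161 0.054 171.8
```

```text
time: 11.65
tcp_pos: [0.5343, 0.1594, 0.0534]
orientation: [-0.0, 0.071, 0.997, -0.0]
ft_force: [0.2, 0.0, 1.0]
grip_width: 0.0004
t 11.7 tcp [0.5343 0.1594 0.0533] xyaw 171.8 grip 0.0002 F [-0.3 -0.1  0.7]
shift mm [11.4 -0.  -0.7] turn [-0.03 -0.04  0.  ]
```

View pics/s6.png

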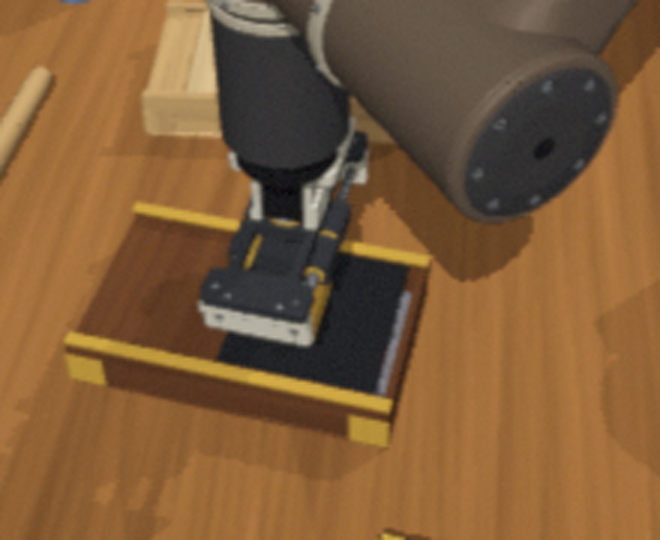

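The cover moves with the hand. A strip of floor about 10 mm wide is still open, so I creep on towards the stop.

```bash
python3 -m pendant '[[[0,3,0,0,0,0,0],[0,5,0,0,0,0,0],[0,7,0,0,0,0,0],[0,9,0,0,0,0,0],[0,10,0,0,0,0,0],[0,10,0,0,0,0,0]]]'
python3 - <<'E'
from h import *
im=bot.get_image("side"); save(im,"s7.png",(180,180,400,360),3)
E
python3 go.py 0.523 0.161 0.054 171.8
```

```text
time: 12.3
tcp_pos: [0.5261, 0.1607, 0.0536]
orientation: [0.001, 0.071, 0.997, -0.0]
ft_force: [8.6, -5.2, -7.1]
grip_width: 0.0005
t 12.35 tcp [0.5261 0.1607 0.0536] xyaw 171.84 grip 0.0004 F [ 9.5 -5.4 -6. ]
shift mm [ 3.1 -0.1 -0.5] turn [0.   0.11 0.04]
```

View pics/s7.png

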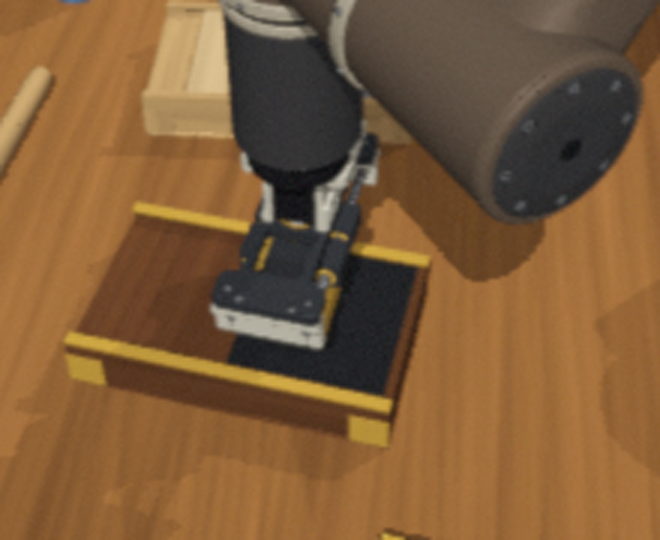

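The wrist force rose to about 12 N with the hand stalled, and no floor shows. The cover is against its stop, so I back off and lift.

```bash
python3 -m pendant '[[[0,-5,0,0,0,0,0],[0,-14,0,0,0,0,0],[0,-20,0,-5,0,0,0],[0,-20,0,-40,0,0,0],[0,-20,0,-85,0,0,0],[0,-20,0,-120,0,0,0],[0,0,-40,-130,0,0,0],[0,20,-85,-130,0,0,0],[0,20,-130,-130,0,0,0],[0,20,-170,-130,0,0,0],[0,20,-180,-130,0,0,0],[0,20,-180,-130,0,0,0],[0,20,-180,-130,0,0,0]]]'
python3 - <<'E'
from h import *
np.set_printoptions(precision=4,suppress=True)
for cam in ("scene","side"):
  im=bot.get_image(cam); save(im,cam+"8.png",None,1.4)
  for n in ("pale_cover_handle","dark_box_compartment"):
    for r in bot.place_of(n,cam): print(cam,n,r["conf"],c2w(im,r["at"]))
  for r in bot.spot_in("dark_cover",cam): print(cam,r["conf"],c2w(im,r["at"]))
E
python3 go.py 0.523 0.161 0.054 171.8
```

```text
time: 13.65
tcp_pos: [0.4798, -0.0141, 0.1839]
orientation: [0.0, 0.072, 0.997, 0.0]
ft_force: [0.3, 0.5, 1.4]
grip_width: 0.0004
scene pale_cover_handle 0.79 [ 0.6167 -0.1641  0.0637]
scene 0.7 [0.5141 0.1663 0.0423]
side pale_cover_handle 0.64 [ 0.6145 -0.1683  0.0562]
side dark_box_compartment 0.98 [0.506  0.1643 0.0045]
side 0.94 [0.5053 0.1697 0.0406]
t 14.05 tcp [ 0.4794 -0.0139  0.1834] xyaw 171.86 grip 0.0003 F [0.6 0.5 0.1]
shift mm [-18.4 179.3 129.4] turn [-0.01 -0.02  0.06]
```

View pics/scene8.png

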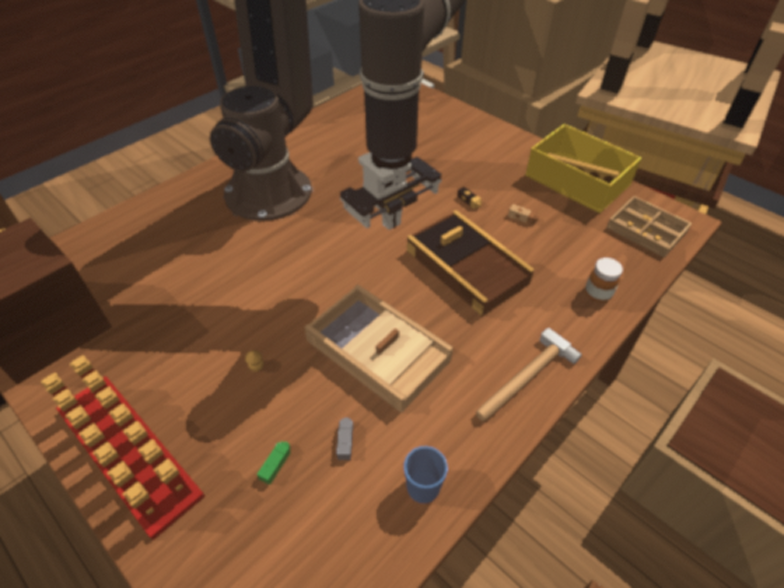

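View pics/side8.png

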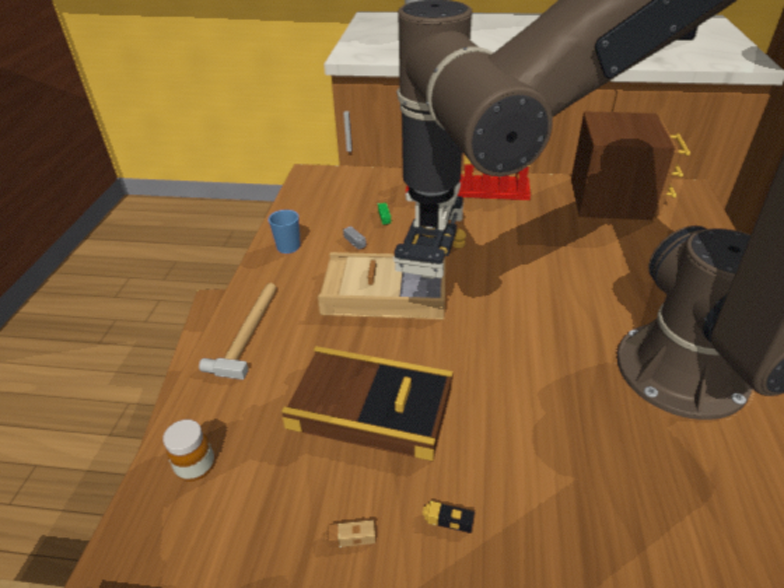

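Both pictures show the cover flush over the compartment, with its handle at (403,394) in the enlarged side view. The pale cover is where it was and the hand is clear. I make one numeric check of the handle and then hand in.

Run:
```python
from h import *
im=bot.get_image("side")
p=back(im,403/1.4-.5,392/1.4-.5,.06); d=p[:2]-np.array([.5045,.164]); a=np.radians(-8.2)
print(p, "joint ~",d@np.array([np.cos(a),np.sin(a)])-.0035)
```

```text
[0.50904609 0.16055625 0.06      ] joint ~ 0.0014907898437750912
```

```bash
python3 -c "
from bench import bot
print(bot.job_done())"
```

```text
the job is handed in; nothing more can be done
None
```

The red post is lying flat in the dark box's compartment with the black cover pushed home over it, and the job is handed in. The clock was at about 14 s of the 51 s allowed.

- **Post:** I gripped it across the middle and lowered it until it rested on the floor before letting go. Before closing, it measured about (0.493, 0.167) m, roughly 10 mm from the compartment centre. The cover was still open by about 0.115 m. I could not see the post again once the cover was shut.
- **Dark cover:** I pushed the handle with shut fingers until the wrist force rose to about 12 N and the hand stalled. The side view then put the handle at a joint value of about 1.5 mm, against the 12 mm allowed.
- **Pale cover:** The side camera put its handle within 1 mm of the start. The scene camera's second reading was about 6 mm higher, which I take as network error because nothing came near that cover.
- **Other checks:** The hand ended clear of everything. The wrist camera found no dark box compartment while the post was held over it, so I relied on the side view and the picture there. No check failed outright.

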